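Release a driver module from its sloping dock and fit it in the floodlight

ROBOT

A 6-joint arm with a two-finger parallel gripper is mounted at the origin on the work surface. World frame = base frame: x ahead of the robot, y to its left, z up, the work surface at z = 0. Lengths are in mm, angles in degrees, forces in N, time in s.
With the tool pointing down it reaches from about 300 to 850 mm from the base axis. Payload 4.2 kg.
Tool frame: the origin (TCP) lies at the very end of the fingers, on their centre line; the grasp point (between the pads) lies 19 mm behind it (env.grasp_offset is the distance from the TCP to the grasp point, in mm); z points along the fingers, y is the line along which they close (so a half turn about z gives the same grasp; the last joint's range is limited). The gripper opens to 91 mm and grips with 3 to 60 N. Pads are 32 mm wide; open, the fingers measure 118 mm over their backs; the gripper's body (76 mm by 178 mm) begins 60 mm behind the grasp point.
Start: joints at [-70.76, 18.312, 89.639, -0, 72.044, -1.146], TCP at [200.3, -539.002, 213.976] pointing down, gripper open.
Joint ranges: [-177.97, 177.97], [-48.28, 115.42], [12.27, 149.76], [-77.06, 257.06], [2.81, 150.46], [-146.56, 146.56]. Speed limits (degrees/s): [147.25, 147.25, 180, 180, 180, 180].

INTERFACE

Orientations are given as [roll, pitch, yaw] about the fixed x, y, z axes, in that order (R = Rz(yaw) Ry(pitch) Rx(roll)).
In Python, from workcell import env gives the robot as it stands. The module is installed in compiled form; this text tells all that it offers.
- The arm moves only by the tool send_rows, never from a script. Its argument "motion" is a list of rows, each an object of numbers: "tx", "ty", "tz": the shift along the tool's x, y, z in units of 500 mm (1.0 is 500 mm); "rx", "ry", "rz": the turn, a rotation vector about the tool's x, y, z in units of 30 degrees (1.0 is 30 degrees); "gripper": the closure, from -1 (fully open) to 1 (shut). In form: [{"tx": .., "ty": .., "tz": .., "rx": .., "ry": .., "rz": .., "gripper": ..}, ...]. A call has 1 to 12 rows; each row shifts and turns the commanded pose from where the row before left it, along the tool's axes as they then stand; what a row does not reach is not made up. A row lasts 1/8 s, in which the tool goes at most 62.5 mm and 10.7 degrees, less where a joint would pass 70% of its speed; a pose out of reach is approached as far as the arm can. A call with a number of a shift or a turn outside -1 to 1 is refused whole. A call with a gripper value outside its range is refused whole. The fingers move at their own pace and stop on an object; "grip_force" is the grip in N (left out, the last holds). Time passes only in rows, so rows that do not move let the fingers close. It gives the time, the measured TCP pose, the force, the opening and the grip force at its end, in the units of the state.
- env.state(): the state, without advancing time (a new reading comes with each control period).
- env.grab_frame(name): name is "side" or "top"; returns a dict with "frame" (480x640x3 uint8, red, green, blue), "vertical_fov" (degrees; the focal length in pixels is half the picture's height over the tangent of half this angle, whatever the lens; pixels are square), "cx", "cy" (the principal point, pixels), "k1" (the pictures are not rectified: a ray, as slopes to the right and down, at radius r is drawn at 1 + k1 r^2 times it, then the intrinsics apply), "rvec" (rotation vector, rad) and "tvec" (3), from world to camera coordinates, as OpenCV has them. Camera axes: x right, y down, z forward; pixel columns grow to the right and rows downward; lengths in mm; the calibration is good to about 2 mm. A picture is of the moment at which its call begins. There is no depth.
- env.job_done(): hands the job in; it is judged then, once.
The state is a dict: "time_s": time; "qpos": joint angles; "qvel": joint speeds; "effort": joint torques, N m; "ee_pos": TCP position; "ee_rot": TCP orientation; "force": force on the tool from outside, world axes, zero at the start; "torque": the same for the moment, N m; "gripper_width": finger opening in mm; "gripper_force": force on a finger pad.
Only numpy, scipy, OpenCV 4.12 (cv2) and the standard library are available. Lean on these libraries where they do the work, as an engineer would, in place of code of your own. Each camera call takes 0.05 s, during which the arm holds its last target. There are 200 camera calls.

TASK

The driver module with the cooling fins and the square grip is latched in one of the two sloping docks. Press it into its dock until the latch arm springs out and the module pops up, pull it out along the slope, and stand it upright in the empty bay of the black floodlight housing, right down on the bay's floor before you let go. Leave the round-gripped module latched in its dock and everything else where it is.

Things in the scene. Friction and masses are not known exactly. Their poses are not given: they have to be found in the camera images.
- driver_center (a point): Middle of the driver module to be moved, 53 mm above its underside; z points from underside to grip, y along its long side. Aluminium block 40 (x) by 72 (y) by 70 mm high, two sets of low fins (8 mm) on top beside a SQUARE-sided black grip; 106 mm high with the grip. Same after a half turn about z. 0.2 to 0.42 kg. Starts latched, leaning 30 degrees in its dock.
- driver_grip (a point): Centre of the module's black grip, 35 mm above driver_center along the module's z (same axes). The grip is 28 mm (x) by 36 mm (y) and 36 mm high; its flat top is 18 mm above this point. The fins stand 22 to 36 mm either side in y, up to 10 mm below this point. A flange at both y ends (96 mm overall, underside 56 mm above the module's underside) has a raised rim that the latch hooks.
- driver_mouth (a point): Centre of the pocket mouth of this module's grey dock (steel foot 150 by 125 mm), about 97 mm above the table; axes of the dock: z straight up, x to its back. The pocket slopes: its axis, the way out, is (-0.5, 0, 0.866) in these axes. 43 by 74 mm inside. Latched, the module is 43 mm deep in it, driver_center 10 mm outside the mouth. Two like docks stand in either order.
- driver_ejector (a joint): Spring plate under the module, m outwards along the pocket axis, about 0.001 when latched. Pushes out with about 10 N (13 N when pressed 10 mm in). Pressing the module in 7 to 8 mm (reads about -0.007) frees the latch; hard stop near 13 mm. When the press is let off, the module rises to +0.014: it stays in the pocket, 14 mm farther out than latched, 29 mm deep.
- driver_latch (a joint): Steel latch arm on the dock's +y side, rad: under 0.1 while hooked over the module's flange, 0.35 when sprung out sideways, away from the module. It springs out by itself once the module is pressed in far enough, and stays out. Without that press the module cannot be pulled out.
- sensor_center (a point): The same point of the OTHER module: same body and flange, but no fins and a ROUND grip (32 mm diameter, 36 mm high). It is latched in the other, identical dock and must stay so.
- housing: Black floodlight housing, 200 (x) by 250 mm (y), fixed on a clear acrylic plate; origin on the table under its centre, z up. Rim 72 mm above the table. A white dimpled LED plate fills its +x side (65 mm above the table); along its -x side are a white terminal block (towards -y) and the empty bay.
- bay (a point): Centre of the floor of the housing's empty bay, 18 mm above the table, axes of the housing. The bay is 52 (x) by 84 mm (y) inside, grey walls 45 mm high, the housing's -x rim 54 mm high. The module stands in it underside down, long side along the bay's, its flange above the walls, driver_center 53 mm above this point.
- screwdriver: Screwdriver lying on the table; bystander.
- sealant: White sealant cartridge standing with its nozzle up, 44 mm diameter, 190 mm high; bystander.
- cleaner: Bottle, 60 mm diameter, 160 mm high; bystander.
- gland_nut: Steel ring nut, 44 mm diameter, 14 mm high; bystander.
- roller: Black rubber roller standing on end, 40 mm diameter, 100 mm high; bystander.
Not all that is in view belongs to the job. Leave any brown or pink look-alike of the part that bears driver_center alone. What is shaped like the part that bears driver_mouth but red is not meant.

How it is judged (in metres and radians):
On the way, in this order (a step that is already met when the one before it is completed fails the run):
1. the driver module is pressed into its dock (at least 4 mm) (value of joint driver_ejector below -0.004 m).
2. its latch arm has sprung out and the module has popped up (value of joint driver_latch above 0.2 rad and value of joint driver_ejector above 0.008 m), for 0.1 s.
3. the module is pulled clear of its dock (distance between driver_center and driver_mouth above 0.1 m), for 0.1 s.
At the end, for the whole second after the job is handed in: The driver module stands still and released in the bay: its centre within 12 mm of the bay's centre in x and y and 47 to 57 mm above the bay's floor, within 0.12 rad of upright, its long side within 0.26 rad of the bay's; the round-gripped module within 8 mm of its start (x of driver_center in the frame of bay between -0.012 and 0.012 m and y of driver_center in the frame of bay between -0.012 and 0.012 m and z of driver_center in the frame of bay between 0.047 and 0.057 m and angle between driver_center's own z axis and vertical below 0.12 rad and angle between the y axis of driver_center and the y axis of housing, either way round below 0.26 rad and linear speed of driver below 0.02 m/s and contact force between driver and the fingers below 0.1 N and distance of sensor_center from where it was at the start of the episode below 0.008 m); the robot touches nothing.
It fails at once if the module is let go while more than 25 mm above the bay's floor (horizontal distance between driver_center and bay below 0.06 m and z of driver_center in the frame of bay above 0.078 m and contact force between driver and the fingers below 0.1 N).
It fails at once if the round-gripped module is moved by more than 8 mm or pressed in that far (distance of sensor_center from where it was at the start of the episode above 0.008 m).
It fails at once if a bystander (screwdriver, sealant, bottle, ring nut, roller) is moved by more than 40 mm (distance of any of screwdriver, sealant, cleaner, gland_nut, roller from where it was at the start of the episode above 0.04 m).
It also fails if it takes over 50 s, if anything falls off the work surface, if the arm or the gripper's body presses on something with over 40 N, if the wrist force passes 120 N, or if a joint passes its speed limit or range.

## Working session

There is one attempt and no reset: what is moved stays moved. The work goes in short steps, Python scripts to look and compute and a tool call to move; the robot and the scene stay as the last step left them, time stands still between calls to the robot, and variables do not carry over. Pictures are saved under pics/ and viewed, at most 10 in all, crops included, and the job is handed in when it is done.

Besides the shell and the picture viewer there is one more tool, called after ">>>" as name(argument=value, ...) on one line, values as JSON. send_rows: Moves the arm, as the interface text tells. Shifts and turns lie within -1 to 1; 1 stands for 500 mm of shift or 30 degrees of turn. Its arguments: {"type":"object","properties":{"motion":{"type":"array"},"grip_force":{"type":"number"}},"required":["motion"]}

```bash
mkdir -p pics; cat > h.py <<'E'
import numpy as np, cv2, pickle
from scipy.spatial.transform import Rotation as R
def grab(env,n,tag):
    f=env.grab_frame(n); pickle.dump(f,open(f'pics/{tag}.pkl','wb'))
    cv2.imwrite(f'pics/{tag}.png',f['frame'][:,:,::-1]); return f
def load(tag): return pickle.load(open(f'pics/{tag}.pkl','rb'))
def cam(f):
    h=f['frame'].shape[0]; fl=h/2/np.tan(np.radians(f['vertical_fov'])/2)
    K=np.array([[fl,0,f['cx']],[0,fl,f['cy']],[0,0,1]]); D=np.array([f['k1'],0,0,0,0.])
    return K,D,np.array(f['rvec'],float).reshape(3),np.array(f['tvec'],float).reshape(3)
def proj(f,P):
    K,D,r,t=cam(f); return cv2.projectPoints(np.asarray(P,float).reshape(-1,3),r,t,K,D)[0].reshape(-1,2)
def ray(f,uv):
    K,D,r,t=cam(f); n=cv2.undistortPoints(np.array([[uv]],float),K,D).reshape(2)
    M=R.from_rotvec(r).as_matrix(); d=M.T@np.array([*n,1]); return -M.T@t, d/np.linalg.norm(d)
def atz(f,uv,z):
    o,d=ray(f,uv); return o+d*(z-o[2])/d[2]
E
python3 - <<'E'
from workcell import env
from h import *
for n in('side','top'):
    f=grab(env,n,n+'0'); o,d=ray(f,(320,240)); print(n,o.round(),d.round(2),f['k1'],f['vertical_fov'])
print(env.state())
E
```

```text
side [ 368. 1148. 1123.] [ 0.1  -0.74 -0.66] -0.14079153091167876 48.50916318749452
top [ 335.   29. 1399.] [ 0.12  0.02 -0.99] -0.01282492518118067 53.06469943801062
{'time_s': 0.1, 'qpos': array([-7.07613903e+01,  1.83480389e+01,  8.96977374e+01, -8.06477413e-05,
        7.20419452e+01, -1.14401910e+00]), 'qvel': array([-0.00158925, -0.02075271, -0.29240589, -0.00221503,  0.07346874,
        0.0683314 ]), 'effort': array([ 8.06920798e-05, -4.13330233e+01, -2.32509917e+01,  7.28945131e-02,
        4.22614056e-02, -6.41933661e-05]), 'ee_pos': array([ 200.14328158, -538.58891016,  213.21509971]), 'ee_rot': array([-1.79912295e+02, -1.67474210e-03,  2.03826525e+01]), 'force': array([-0.35396196,  0.31895472,  0.23232913]), 'torque': array([ 0.00561932, -0.0114067 ,  0.00614661]), 'gripper_force': 0.0, 'gripper_width': 91.15973640297267}
```

View pics/top0.png

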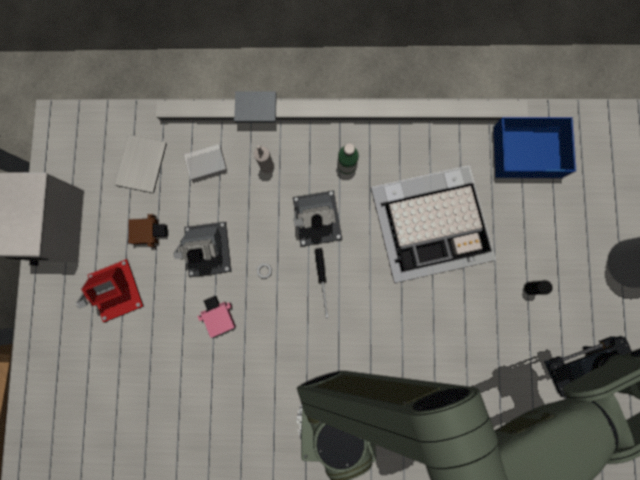

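View pics/side0.png

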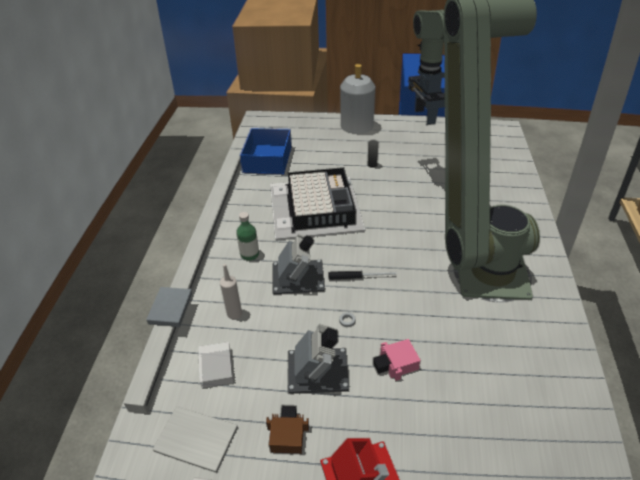

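Candidates for the module: dock A at top (207,250) / side (318,355), and dock B at top (317,218) / side (298,265). The brown block (143,231), pink block (216,318) and red dock (112,290) are decoys. Next is a close crop of the two docks and the housing.

```bash
python3 - <<'E'
from h import *
a=load('top0')['frame'][:,:,::-1]; s=load('side0')['frame'][:,:,::-1]
c=lambda im,u,v,w,h,W,H: cv2.resize(im[v:v+h,u:u+w],(W,H),interpolation=cv2.INTER_CUBIC)
g=lambda im:np.clip(255*(im/255.)**.7,0,255).astype(np.uint8)
top=np.hstack([c(a,170,215,67,67,400,400),c(a,285,185,67,67,400,400)])
cv2.imwrite('pics/c1.png',g(np.vstack([cv2.resize(top,(600,300)),np.hstack([c(s,280,315,80,80,300,300),c(s,263,225,80,80,300,300)])])))
cv2.imwrite('pics/c2.png',g(np.hstack([c(a,365,160,140,130,560,520)])))
E
```

```text
(no output)
```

View pics/c1.png

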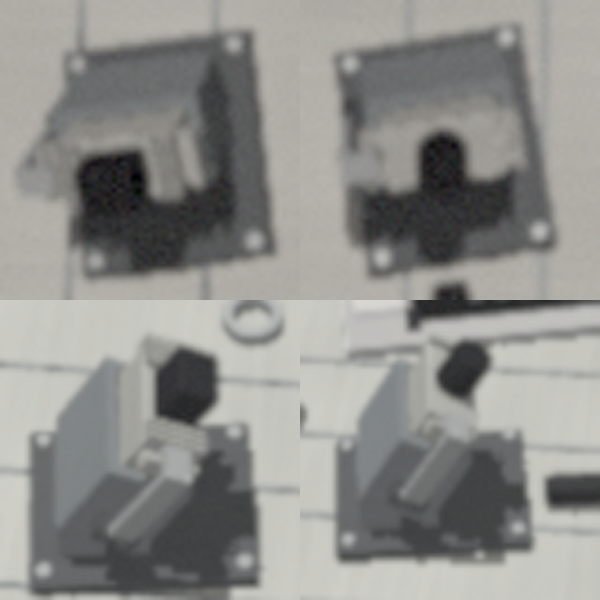

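View pics/c2.png

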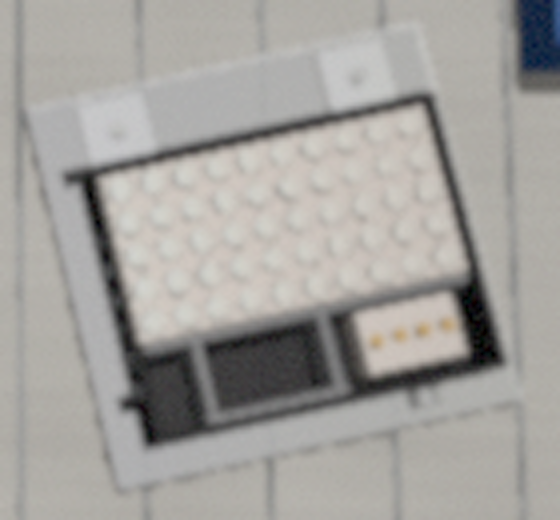

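Dock A (left in the crop, top (207,250)) holds the square grip with fins, so that is the driver. Its grip is at crop (113,182), the foot corners are around it and the latch is at the left. Dock B has the round grip. The bay is in c2, with inner wall-top corners near (203,345), (325,318), (345,388) and (213,412).

```bash
python3 - <<'E'
from h import *
from scipy.optimize import least_squares
T=load('top0');S=load('side0')
k=300/67
ca=lambda x,y:(170+x/k-.5,215+y/k-.5)
print('foot',[atz(T,ca(*p),6).round(1) for p in[(65,53),(250,32),(272,252),(85,275)]])
sc=[atz(T,ca(*p),8)[:2] for p in[(78,64),(233,44),(95,260),(254,240)]];sc=np.array(sc);print('screws',sc.round(1),sc.mean(0))
sq=lambda p,z:np.array([atz(T,(365+p_[0]/4-.5,160+p_[1]/4-.5),z)[:2] for p_ in p])
rim=sq([(88,175),(432,97),(503,362),(148,445)],72);print('rim',rim.round(1),rim.mean(0))
for i in range(4):
  d=rim[(i+1)%4]-rim[i];print(np.linalg.norm(d).round(1),np.degrees(np.arctan2(d[1],d[0])).round(1))
b=sq([(203,345),(325,318),(345,388),(213,412)],63);print('bay',b.round(1),b.mean(0))
# driver: fit pose x,y,yaw of mouth from grip bbox in both views, given z
d=np.array([-.5,0,.866]);xa=np.array([.866,0,.5])
g=lambda s:np.array([d*(45+18*c)+xa*14*a+np.array([0,18*b,0]) for a in(-1,1) for b in(-1,1) for c in((-1,1)if s else(-.2,1))])
bt=[*ca(78,150),*ca(149,213)]; bs=[280+158/3.75-.5,315+347/3.75-.5,280+218/3.75-.5,315+424/3.75-.5]
def res(p,yaw):
    M=R.from_euler('z',yaw,degrees=True).as_matrix(); P=(M@g(1).T).T+[p[0],p[1],p[2]]
    o=[]
    for f,bb in((T,bt),(S,bs)):
        q=proj(f,P); o+=list(np.r_[q.min(0),q.max(0)]-bb)
    return np.array(o)
for yaw in(3,6,9):
    r=least_squares(lambda p:res(p,yaw),[400,300,97],loss='soft_l1');print(yaw,r.x.round(1),r.cost.round(2),res(r.x,yaw).round(1))
E
```

```text
foot [array([548.1, 457. ,   6. ]), array([562.8, 334.5,   6. ]), array([418. , 314.9,   6. ]), array([401.9, 436.9,   6. ])]
screws [[540.5 447.4]
 [554.4 345.1]
 [411.6 430.2]
 [425.6 326.6]] [483.03080066 387.32530408]
rim [[ 607.  -132.2]
 [ 664.  -373.5]
 [ 477.4 -415.8]
 [ 418.3 -171.5]] [ 541.67532908 -273.25500105]
248.0 -76.7
191.3 -167.2
251.4 103.6
192.7 11.8
bay [[ 488.7 -211.9]
 [ 508.3 -296.9]
 [ 459.5 -309.4]
 [ 442.1 -218. ]] [ 474.63756253 -259.0374153 ]
3 [ 474.3  453.2 -147.8] 13.97 [ 0.3  7.3 -0.3  6.6 -2.  -0.6 -1.   0.3]
6 [ 474.1  454.3 -147.8] 13.68 [ 0.3  7.1 -0.3  6.9 -1.6 -0.5 -1.1  0.3]
9 [ 474.6  455.5 -147.9] 13.66 [ 0.2  6.6 -0.3  7.  -2.1 -0.4 -0.9  0.2]
```

```bash
python3 - <<'E'
from h import *
from scipy.optimize import least_squares
T=load('top0');S=load('side0')
k=300/67
ca=lambda x,y:(170+x/k-.5,215+y/k-.5)
d=np.array([-.5,0,.866]);xa=np.array([.866,0,.5])
G=np.array([d*(45+18*c)+xa*14*a+np.array([0,18*b,0]) for a in(-1,1) for b in(-1,1) for c in(-1,1)])
bt=[*ca(78,150),*ca(149,213)]; bs=[280+158/3.75-.5,315+47/3.75-.5,280+218/3.75-.5,315+124/3.75-.5]
M=R.from_euler('z',7.7,degrees=True).as_matrix()
def res(p):
    P=(M@G.T).T+[p[0],p[1],p[2]]; o=[]
    for f,bb in((T,bt),(S,bs)):
        q=proj(f,P); o+=list(np.r_[q.min(0),q.max(0)]-bb)
    return np.array(o)
r=least_squares(res,[400,300,97],loss='soft_l1');print(r.x.round(1),res(r.x).round(1))
r2=least_squares(lambda p:res([p[0],p[1],97]),r.x[:2],loss='soft_l1');print(r2.x.round(1),res([*r2.x,97]).round(1))
m=np.array([*r2.x,97]); L=M.T@(m-[483,386.5,0]);print('mouth rel foot',L)
def draw(im,f,P,E,sc,o,col):
    q=(proj(f,P)-o+.5)*sc
    for i,j in E: cv2.line(im,tuple(int(v) for v in q[i].round()),tuple(int(v) for v in q[j].round()),col,1)
def box(c,Rm,lo,hi):
    return np.array([c+Rm@np.array([(lo,hi)[a][0],(lo,hi)[b][1],(lo,hi)[cc][2]]) for a in(0,1) for b in(0,1) for cc in(0,1)])
BE=[(0,1),(2,3),(4,5),(6,7),(0,2),(1,3),(4,6),(5,7),(0,4),(1,5),(2,6),(3,7)]
# housing from top corners + bay
h=np.array([541.7,-273.3,0]); H=R.from_euler('z',12.9,degrees=True).as_matrix(); bay=np.array([475.5,-259,18])
print('bay in housing',H.T@(bay-h))
B0=np.column_stack([M@xa,M@[0,1,0],M@d])
out=[]
for f,oa,ob,n in((T,(170,215),(365,160),0),(S,(280,315),(265,150),1)):
    for o,w,t in((oa,80,5),(ob,140 if n==0 else 110,400/(140 if n==0 else 110))):
        im=f['frame'][o[1]:o[1]+w,o[0]:o[0]+w,::-1]; im=np.clip(255*(im/255.)**.6,0,255).astype(np.uint8)
        im=cv2.resize(im,(400,400),interpolation=cv2.INTER_CUBIC); im=im[:300] if 0 else im
        sc=400/w
        draw(im,f,box(m,B0,(-14,-18,27),(14,18,63)),BE,sc,o,(0,255,0))
        draw(im,f,box(m,B0,(-20,-36,0),(20,36,27)),BE,sc,o,(0,255,255))
        draw(im,f,box(np.array([483,386.5,0]),M,(-75,-62.5,0),(75,62.5,8)),BE,sc,o,(255,128,0))
        draw(im,f,box(h,H,(-100,-125,0),(100,125,72)),BE,sc,o,(0,255,0))
        draw(im,f,box(bay,H,(-26,-42,0),(26,42,45)),BE,sc,o,(0,0,255))
        out.append(im)
cv2.imwrite('pics/ov.png',cv2.resize(np.vstack([np.hstack(out[:2]),np.hstack(out[2:])]),(600,600)))
E
```

```text
[474.2 386.6  95.5] [-0.9 -1.5  1.5  1.2 -1.3 -1.4  1.4  2.3]
[474.2 386.6] [-1.  -1.5  1.4  1.2 -1.3 -1.8  1.4  1.9]
mouth rel foot [-8.74429972  1.24541034 97.        ]
bay in housing [-61.3367144   28.71824276  18.        ]
```

View pics/ov.png

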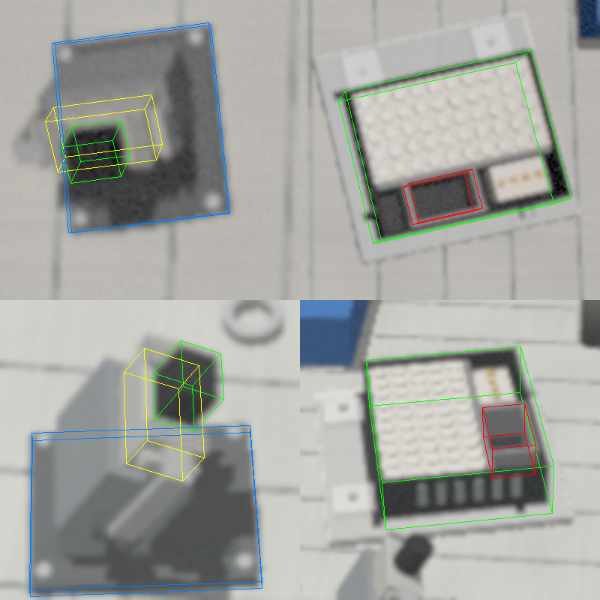

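The driver dock's foot, grip and pocket overlay fit in both views, centred on the grip at crop (97,148), with mouth ≈ (474,387,97) and yaw 7.7°. The bay outline also fits at ≈ (475,-259,18), yaw 12.9°. Now planning the approach.

```bash
cat > plan.py <<'E'
from h import *
from workcell import env
M=R.from_euler('z',7.7,degrees=True).as_matrix(); m=np.array([474.2,386.6,97.])
d=M@np.array([-.5,0,.866]); xa=M@np.array([.866,0,.5])
Rg=np.column_stack([np.cross(xa,-d),xa,-d])   # tool y = module x, tool z = into the dock
bay=np.array([475.5,-259,18]); H=R.from_euler('z',12.9,degrees=True).as_matrix()
Rb=np.column_stack([-H[:,1],H[:,0],[0,0,-1]])
def now():
    s=env.state(); return np.array(s['ee_pos']),R.from_euler('xyz',s['ee_rot'],degrees=True).as_matrix(),s
def sh(p,Rm,t): return (Rm.T@(np.array(t)-p)/500).round(4), np.linalg.norm(np.array(t)-p)/62.5
def tr(Ra,Rt):
    v=np.degrees((R.from_matrix(Ra.T@Rt)).as_rotvec()); return (v/30).round(4), np.linalg.norm(v)/10.7
E
python3 - <<'E'
from plan import *
p,Rm,s=now(); pre=m+d*125
print('pre',pre,'Rg',Rg.round(2))
print('up',sh(p,Rm,[p[0],p[1],360])); q=[p[0],p[1],360]
print('over',sh(q,Rm,[pre[0],pre[1],360])); print('rot',tr(Rm,Rg)); print('down',sh([pre[0],pre[1],360],Rg,pre)); print('in',sh(pre,Rg,m+d*33))
E
```

```text
pre [412.26355002 378.22586341 205.25      ] Rg [[-0.13  0.86  0.5 ]
 [ 0.99  0.12  0.07]
 [ 0.    0.5  -0.87]]
up (array([ 0.    , -0.0004, -0.2936]), np.float64(2.3485584046107033))
over (array([ 1.0363, -1.5711,  0.0024]), np.float64(15.056538458535428))
rot (array([-0.8446,  0.6718, -2.515 ]), np.float64(7.673179340835149))
down (array([ 0.    , -0.1548,  0.268 ]), np.float64(2.476))
in (array([-0.   ,  0.   ,  0.184]), np.float64(1.4719676156437684))
```

>>> send_rows(motion=[{"tz":-0.1,"gripper":-1},{"tz":-0.1},{"tz":-0.094},{"tx":0.052,"ty":-0.0785},{"tx":0.052,"ty":-0.0785},{"tx":0.052,"ty":-0.0785},{"tx":0.052,"ty":-0.0785},{"tx":0.052,"ty":-0.0785},{"tx":0.052,"ty":-0.0785},{"tx":0.052,"ty":-0.0785},{"tx":0.052,"ty":-0.0785},{"tx":0.052,"ty":-0.0785}])

```text
invalid input at $.motion[0]: expected keys tx, ty, tz, rx, ry, rz, gripper
```

>>> send_rows(motion=[{"tx":0.052,"ty":-0.0785},{"tx":0.052,"ty":-0.0785},{"tx":0.052,"ty":-0.0785},{"tx":0.052,"ty":-0.0785},{"tx":0.052,"ty":-0.0785},{"tx":0.052,"ty":-0.0785},{"tx":0.052,"ty":-0.0785},{"tx":0.052,"ty":-0.0785},{"tx":0.052,"ty":-0.0785},{"tx":0.052,"ty":-0.0785},{"tx":0.052,"ty":-0.0785}])

```text
invalid input at $.motion[0]: expected keys tx, ty, tz, rx, ry, rz, gripper
```

>>> send_rows(motion=[{"rx":-0.0845,"ry":0.0672,"rz":-0.2515},{"rx":-0.0845,"ry":0.0672,"rz":-0.2515},{"rx":-0.0845,"ry":0.0672,"rz":-0.2515},{"rx":-0.0845,"ry":0.0672,"rz":-0.2515},{"rx":-0.0845,"ry":0.0672,"rz":-0.2515},{"rx":-0.0845,"ry":0.0672,"rz":-0.2515},{"rx":-0.0845,"ry":0.0672,"rz":-0.2515},{"rx":-0.0845,"ry":0.0672,"rz":-0.2515},{"rx":-0.0845,"ry":0.0672,"rz":-0.2515},{"rx":-0.0845,"ry":0.0672,"rz":-0.2515},{"tx":0}])

```text
invalid input at $.motion[0]: expected keys tx, ty, tz, rx, ry, rz, gripper
```

```bash
python3 - <<'E'
from plan import *
p,Rm,s=now(); pre=m+d*125
print(p,s['qpos'].round(1),s['time_s'],s['force'].round(1)); print('rot',tr(Rm,Rg)); print('down',sh(p,Rg,pre))
E
```

```text
[ 200.14328158 -538.58891016  213.21509971] [-70.8  18.3  89.7  -0.   72.   -1.1] 0.1 [-0.4  0.3  0.2]
rot (array([-0.8446,  0.6718, -2.515 ]), np.float64(7.673179340835149))
down (array([1.7602, 0.5689, 0.3468]), np.float64(15.057077794631725))
```

>>> send_rows(motion=[{"tx":0,"ty":0,"tz":-0.1,"rx":0,"ry":0,"rz":0,"gripper":-1},{"tx":0,"ty":0,"tz":-0.1,"rx":0,"ry":0,"rz":0,"gripper":-1},{"tx":0,"ty":0,"tz":-0.094,"rx":0,"ry":0,"rz":0,"gripper":-1},{"tx":0.0648,"ty":-0.0982,"tz":0,"rx":0,"ry":0,"rz":0,"gripper":-1},{"tx":0.0648,"ty":-0.0982,"tz":0,"rx":0,"ry":0,"rz":0,"gripper":-1},{"tx":0.0648,"ty":-0.0982,"tz":0,"rx":0,"ry":0,"rz":0,"gripper":-1},{"tx":0.0648,"ty":-0.0982,"tz":0,"rx":0,"ry":0,"rz":0,"gripper":-1},{"tx":0.0648,"ty":-0.0982,"tz":0,"rx":0,"ry":0,"rz":0,"gripper":-1},{"tx":0.0648,"ty":-0.0982,"tz":0,"rx":0,"ry":0,"rz":0,"gripper":-1},{"tx":0.0648,"ty":-0.0982,"tz":0,"rx":0,"ry":0,"rz":0,"gripper":-1},{"tx":0.0648,"ty":-0.0982,"tz":0,"rx":0,"ry":0,"rz":0,"gripper":-1}])

```text
time_s: 1.48
ee_pos: [306.2, -78.7, 360.8]
ee_rot: [180.0, -0.0, 20.3]
force: [1.3, -0.1, -0.2]
gripper_width: 91.4
gripper_force: 0.0
```

>>> send_rows(motion=[{"tx":0.0648,"ty":-0.0982,"tz":0,"rx":0,"ry":0,"rz":0,"gripper":-1},{"tx":0.0648,"ty":-0.0982,"tz":0,"rx":0,"ry":0,"rz":0,"gripper":-1},{"tx":0.0648,"ty":-0.0982,"tz":0,"rx":0,"ry":0,"rz":0,"gripper":-1},{"tx":0.0648,"ty":-0.0982,"tz":0,"rx":0,"ry":0,"rz":0,"gripper":-1},{"tx":0.0648,"ty":-0.0982,"tz":0,"rx":0,"ry":0,"rz":0,"gripper":-1},{"tx":0.0648,"ty":-0.0982,"tz":0,"rx":0,"ry":0,"rz":0,"gripper":-1},{"tx":0.0648,"ty":-0.0982,"tz":0,"rx":0,"ry":0,"rz":0,"gripper":-1},{"tx":0.0648,"ty":-0.0982,"tz":0,"rx":0,"ry":0,"rz":0,"gripper":-1}])

```text
time_s: 2.48
ee_pos: [412.6, 379.9, 360.4]
ee_rot: [180.0, 0.0, 20.4]
force: [0.9, -0.3, -0.1]
gripper_width: 91.4
gripper_force: 0.0
```

>>> send_rows(motion=[{"tx":0,"ty":0,"tz":0,"rx":-0.0938,"ry":0.0746,"rz":-0.2794,"gripper":-1},{"tx":0,"ty":0,"tz":0,"rx":-0.0938,"ry":0.0746,"rz":-0.2794,"gripper":-1},{"tx":0,"ty":0,"tz":0,"rx":-0.0938,"ry":0.0746,"rz":-0.2794,"gripper":-1},{"tx":0,"ty":0,"tz":0,"rx":-0.0938,"ry":0.0746,"rz":-0.2794,"gripper":-1},{"tx":0,"ty":0,"tz":0,"rx":-0.0938,"ry":0.0746,"rz":-0.2794,"gripper":-1},{"tx":0,"ty":0,"tz":0,"rx":-0.0938,"ry":0.0746,"rz":-0.2794,"gripper":-1},{"tx":0,"ty":0,"tz":0,"rx":-0.0938,"ry":0.0746,"rz":-0.2794,"gripper":-1},{"tx":0,"ty":0,"tz":0,"rx":-0.0938,"ry":0.0746,"rz":-0.2794,"gripper":-1},{"tx":0,"ty":0,"tz":0,"rx":-0.0938,"ry":0.0746,"rz":-0.2794,"gripper":-1},{"tx":0,"ty":0,"tz":0,"rx":0,"ry":0,"rz":0,"gripper":-1}])

```text
time_s: 3.72
ee_pos: [411.6, 377.1, 360.3]
ee_rot: [150.1, 0.1, 97.6]
force: [-0.3, 0.4, 0.5]
gripper_width: 91.3
gripper_force: 0.0
```

```bash
python3 - <<'E'
from plan import *
p,Rm,s=now(); pre=m+d*125
print(p,s['qpos'].round(1),s['time_s'],s['force'].round(1)); print('rot',tr(Rm,Rg)); print('down',sh(p,Rg,pre))
E
```

```text
[411.63609223 377.0758635  360.28549109] [ 53.8   2.1  95.5 -24.   62.9  53.6] 3.725 [-0.3  0.4  0.5]
rot (array([-0.0027,  0.0045, -0.0008]), np.float64(0.014849910409744342))
down (array([ 0.0021, -0.1537,  0.2693]), np.float64(2.4806564137771048))
```

>>> send_rows(motion=[{"tx":0.001,"ty":-0.05,"tz":0.09,"rx":0,"ry":0,"rz":0,"gripper":-1},{"tx":0.001,"ty":-0.05,"tz":0.09,"rx":0,"ry":0,"rz":0,"gripper":-1},{"tx":0,"ty":-0.0537,"tz":0.0893,"rx":0,"ry":0,"rz":0,"gripper":-1},{"tx":0,"ty":0,"tz":0.06,"rx":0,"ry":0,"rz":0,"gripper":-1},{"tx":0,"ty":0,"tz":0,"rx":0,"ry":0,"rz":0,"gripper":-1}])

```text
time_s: 4.35
ee_pos: [428.3, 380.0, 177.5]
ee_rot: [150.2, 0.3, 97.5]
force: [0.2, -0.2, 0.1]
gripper_width: 91.4
gripper_force: 0.0
```

```bash
python3 - <<'E'
from plan import *
p,Rm,s=now(); 
print(p,s['time_s'],s['force'].round(1)); print('rot',tr(Rm,Rg)); print('in',sh(p,Rg,m+d*33))
o=[]
for n,(u,v) in(('top',(150,200)),('side',(265,290))):
    f=grab(env,n,n+'1'); im=f['frame'][v:v+110,u:u+110,::-1]
    o.append(cv2.resize(np.clip(255*(im/255.)**.6,0,255).astype(np.uint8),(400,400),interpolation=cv2.INTER_CUBIC))
    t=proj(f,[p,m+d*33,m+d*63]); print(((t-(u,v)+.5)*400/110).round())
cv2.imwrite('pics/c3.png',np.hstack(o))
E
```

```text
[428.27237322 380.02917119 177.54624512] 4.35 [ 0.2 -0.2  0.1]
rot (array([-0.007 ,  0.0105, -0.0011]), np.float64(0.03546659278289796))
in (array([ 0.0007, -0.0002,  0.1199]), np.float64(0.9592626858976796))
[[153. 229.]
 [169. 194.]
 [161. 211.]]
[[274. 131.]
 [227. 185.]
 [250. 158.]]
```

View pics/c3.png

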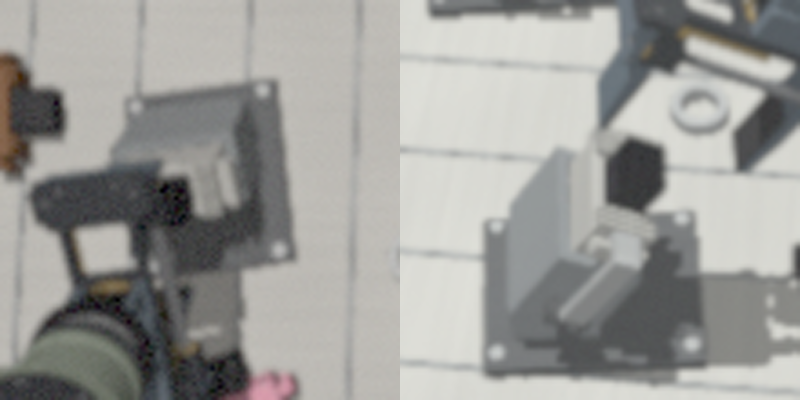

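The grip (side crop (635,172)) sits between the two finger planes, with TCP over the grip axis. Moving in.

>>> send_rows(motion=[{"tx":0.0005,"ty":0,"tz":0.04,"rx":-0.007,"ry":0.01,"rz":-0.001,"gripper":-1},{"tx":0,"ty":0,"tz":0.04,"rx":0,"ry":0,"rz":0,"gripper":-1},{"tx":0,"ty":0,"tz":0.03,"rx":0,"ry":0,"rz":0,"gripper":-1},{"tx":0,"ty":0,"tz":0.01,"rx":0,"ry":0,"rz":0,"gripper":-1},{"tx":0,"ty":0,"tz":0,"rx":0,"ry":0,"rz":0,"gripper":-1}])

```text
time_s: 5.08
ee_pos: [458.1, 385.4, 128.4]
ee_rot: [149.8, -0.2, 97.9]
force: [0.1, 0.3, -0.9]
gripper_width: 91.2
gripper_force: 0.0
```

>>> send_rows(motion=[{"tx":0,"ty":0,"tz":0,"rx":0,"ry":0,"rz":0,"gripper":1},{"tx":0,"ty":0,"tz":0,"rx":0,"ry":0,"rz":0,"gripper":1},{"tx":0,"ty":0,"tz":0,"rx":0,"ry":0,"rz":0,"gripper":1},{"tx":0,"ty":0,"tz":0,"rx":0,"ry":0,"rz":0,"gripper":1},{"tx":0,"ty":0,"tz":0,"rx":0,"ry":0,"rz":0,"gripper":1},{"tx":0,"ty":0,"tz":0,"rx":0,"ry":0,"rz":0,"gripper":1}], grip_force=10)

```text
time_s: 5.82
ee_pos: [457.9, 385.2, 128.0]
ee_rot: [149.8, -0.2, 97.9]
force: [0.9, -0.0, 0.2]
gripper_width: 34.1
gripper_force: 0.0
```

>>> send_rows(motion=[{"tx":0,"ty":0,"tz":0,"rx":0,"ry":0,"rz":0,"gripper":1},{"tx":0,"ty":0,"tz":0,"rx":0,"ry":0,"rz":0,"gripper":1},{"tx":0,"ty":0,"tz":0,"rx":0,"ry":0,"rz":0,"gripper":1}])

```text
time_s: 6.2
ee_pos: [457.5, 385.0, 127.6]
ee_rot: [149.8, -0.1, 97.9]
force: [-3.6, 0.0, 0.5]
gripper_width: 27.8
gripper_force: 10.0
```

>>> send_rows(motion=[{"tx":0,"ty":0,"tz":0,"rx":0,"ry":0,"rz":0,"gripper":1},{"tx":0,"ty":0,"tz":0,"rx":0,"ry":0,"rz":0,"gripper":1},{"tx":0,"ty":0,"tz":0,"rx":0,"ry":0,"rz":0,"gripper":1}], grip_force=50)

```text
time_s: 6.58
ee_pos: [457.4, 384.9, 127.6]
ee_rot: [149.8, -0.1, 97.9]
force: [-4.7, -1.1, 0.1]
gripper_width: 27.5
gripper_force: 50.0
```

Gripped at 27.8 mm, which matches the 28 mm grip. Now pressing in 10 mm.

>>> send_rows(motion=[{"tx":0,"ty":0,"tz":0.006,"rx":0,"ry":0,"rz":0,"gripper":1},{"tx":0,"ty":0,"tz":0.005,"rx":0,"ry":0,"rz":0,"gripper":1},{"tx":0,"ty":0,"tz":0.005,"rx":0,"ry":0,"rz":0,"gripper":1},{"tx":0,"ty":0,"tz":0.004,"rx":0,"ry":0,"rz":0,"gripper":1},{"tx":0,"ty":0,"tz":0,"rx":0,"ry":0,"rz":0,"gripper":1}])

```text
time_s: 7.2
ee_pos: [462.3, 385.2, 120.3]
ee_rot: [149.8, -0.1, 97.8]
force: [-10.8, -4.8, 11.2]
gripper_width: 27.7
gripper_force: 50.0
```

```bash
python3 - <<'E'
from plan import *
p,Rm,s=now(); print('depth moved mm',(p-[457.4,384.9,127.6])@-d, 'tool force',(Rg.T@s['force']).round(1))
E
```

```text
depth moved mm 8.810141657790894 tool force [ -3.3  -4.2 -15.3]
```

>>> send_rows(motion=[{"tx":0,"ty":0,"tz":0.003,"rx":0,"ry":0,"rz":0,"gripper":1},{"tx":0,"ty":0,"tz":0,"rx":0,"ry":0,"rz":0,"gripper":1},{"tx":0,"ty":0,"tz":0,"rx":0,"ry":0,"rz":0,"gripper":1}])

```text
time_s: 7.58
ee_pos: [463.0, 385.1, 119.3]
ee_rot: [149.8, -0.1, 97.8]
force: [-13.3, -6.7, 11.8]
gripper_width: 27.6
gripper_force: 50.0
```

>>> send_rows(motion=[{"tx":0,"ty":0,"tz":-0.007,"rx":0,"ry":0,"rz":0,"gripper":1},{"tx":0,"ty":0,"tz":-0.007,"rx":0,"ry":0,"rz":0,"gripper":1},{"tx":0,"ty":0,"tz":-0.007,"rx":0,"ry":0,"rz":0,"gripper":1},{"tx":0,"ty":0,"tz":-0.006,"rx":0,"ry":0,"rz":0,"gripper":1},{"tx":0,"ty":0,"tz":0,"rx":0,"ry":0,"rz":0,"gripper":1}])

```text
time_s: 8.2
ee_pos: [456.8, 384.7, 130.2]
ee_rot: [149.8, -0.1, 97.8]
force: [-5.4, -2.2, 3.8]
gripper_width: 27.8
gripper_force: 50.0
```

```bash
python3 - <<'E'
from plan import *
p,Rm,s=now(); print('depth moved mm',(p-[457.4,384.9,127.6])@-d, 'tool force',(Rg.T@s['force']).round(1))
E
```

```text
depth moved mm -2.556126803978498 tool force [-1.4 -3.  -6.1]
```

At 2.6 mm above the latched depth it is still being pushed outwards, so the latch is free. Rising on.

>>> send_rows(motion=[{"tx":0,"ty":0,"tz":-0.007,"rx":0,"ry":0,"rz":0,"gripper":1},{"tx":0,"ty":0,"tz":-0.007,"rx":0,"ry":0,"rz":0,"gripper":1},{"tx":0,"ty":0,"tz":-0.007,"rx":0,"ry":0,"rz":0,"gripper":1},{"tx":0,"ty":0,"tz":0,"rx":0,"ry":0,"rz":0,"gripper":1},{"tx":0,"ty":0,"tz":0,"rx":0,"ry":0,"rz":0,"gripper":1}])

```text
time_s: 8.82
ee_pos: [452.1, 384.7, 139.0]
ee_rot: [149.7, -0.2, 97.9]
force: [-1.3, -1.1, 0.1]
gripper_width: 27.7
gripper_force: 50.0
```

```bash
python3 - <<'E'
from plan import *
p,Rm,s=now(); print('depth moved mm',(p-[457.4,384.9,127.6])@-d, 'tool force',(Rg.T@s['force']).round(1))
f=grab(env,'side','side2'); u,v=265,290; im=f['frame'][v:v+110,u:u+110,::-1]
cv2.imwrite('pics/c4.png',cv2.resize(np.clip(255*(im/255.)**.6,0,255).astype(np.uint8),(440,440),interpolation=cv2.INTER_CUBIC))
E
```

```text
depth moved mm -12.489740389114136 tool force [-0.9 -1.2 -0.8]
```

View pics/c4.png

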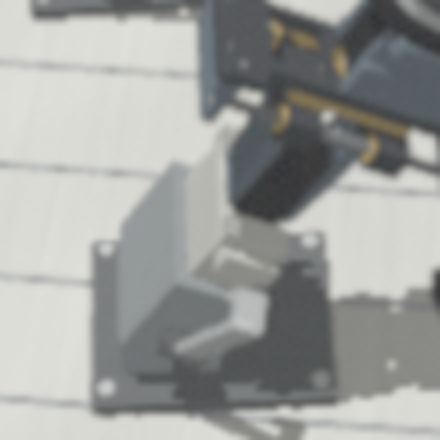

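The latch arm is swung out at (225,330) and the module has risen, held by the fingers. Pulling it out along the slope.

>>> send_rows(motion=[{"tx":0,"ty":0,"tz":-0.02,"rx":0,"ry":0,"rz":0,"gripper":1},{"tx":0,"ty":0,"tz":-0.03,"rx":0,"ry":0,"rz":0,"gripper":1},{"tx":0,"ty":0,"tz":-0.03,"rx":0,"ry":0,"rz":0,"gripper":1},{"tx":0,"ty":0,"tz":-0.03,"rx":0,"ry":0,"rz":0,"gripper":1},{"tx":0,"ty":0,"tz":-0.03,"rx":0,"ry":0,"rz":0,"gripper":1},{"tx":0,"ty":0,"tz":-0.03,"rx":0,"ry":0,"rz":0,"gripper":1},{"tx":0,"ty":0,"tz":-0.03,"rx":0,"ry":0,"rz":0,"gripper":1},{"tx":0,"ty":0,"tz":-0.02,"rx":0,"ry":0,"rz":0,"gripper":1},{"tx":0,"ty":0,"tz":0,"rx":0,"ry":0,"rz":0,"gripper":1}])

```text
time_s: 10.0
ee_pos: [396.8, 376.9, 234.8]
ee_rot: [149.7, -0.2, 97.9]
force: [-0.0, 0.4, -3.3]
gripper_width: 27.7
gripper_force: 50.0
```

```bash
python3 - <<'E'
from plan import *
p,Rm,s=now(); print(p,s['qpos'].round(1),s['force'].round(1))
q=[p[0],p[1],300]
print('up world',sh(p,Rm,q)); print('rot',tr(Rm,Rb)); print('over with Rb',sh(q,Rb,[*(bay[:2]),300]))
E
```

```text
[396.78712488 376.86067984 234.76000156] [ 55.4   5.5 110.4 -30.5  46.7  65.4] [-0.   0.4 -3.3]
up world (array([ 0.0005,  0.0658, -0.1127]), np.float64(1.043839975091778))Traceback (most recent call last):
  File "<stdin>", line 4, in <module>
  File "plan.py", line 12, in tr
    v=np.degrees((R.from_matrix(Ra.T@Rt)).as_rotvec()); return (v/30).round(4), np.linalg.norm(v)/10.7
                  ~~~~~~~~~~~~~^^^^^^^^^
  File "scipy/spatial/transform/_rotation.pyx", line 1143, in scipy.spatial.transform._rotation.Rotation.from_matrix
ValueError: Non-positive determinant (left-handed or null coordinate frame) in rotation matrix 0: [[-0.99617911  0.08724779 -0.00387421]
 [ 0.07729498  0.86015346 -0.50414434]
 [ 0.04065306  0.50251751  0.86361072]].
```

```bash
sed -i 's/\[-H\[:,1\]/[H[:,1]/' plan.py; python3 - <<'E'
from plan import *
p,Rm,s=now()
q=[p[0],p[1],320]
print('up world',sh(p,Rm,q)); print('rot',tr(Rm,Rb)); print('over with Rb',sh(q,Rb,[*(bay[:2]),320]))
E
```

```text
up world (array([ 0.0007,  0.0859, -0.1472]), np.float64(1.3638399750917778))
rot (array([ 1.0088,  0.0369, -0.1649]), np.float64(2.8679066097205186))
over with Rb (array([-1.2748, -0.1305,  0.    ]), np.float64(10.251425137272863))
```

>>> send_rows(motion=[{"tx":0,"ty":0.029,"tz":-0.049,"rx":0,"ry":0,"rz":0,"gripper":1},{"tx":0,"ty":0.029,"tz":-0.049,"rx":0,"ry":0,"rz":0,"gripper":1},{"tx":0,"ty":0.028,"tz":-0.049,"rx":0,"ry":0,"rz":0,"gripper":1},{"tx":0,"ty":0,"tz":0,"rx":0.2018,"ry":0.0074,"rz":-0.033,"gripper":1},{"tx":0,"ty":0,"tz":0,"rx":0.2018,"ry":0.0074,"rz":-0.033,"gripper":1},{"tx":0,"ty":0,"tz":0,"rx":0.2018,"ry":0.0074,"rz":-0.033,"gripper":1},{"tx":0,"ty":0,"tz":0,"rx":0.2018,"ry":0.0074,"rz":-0.033,"gripper":1},{"tx":0,"ty":0,"tz":0,"rx":0.2018,"ry":0.0074,"rz":-0.033,"gripper":1},{"tx":0,"ty":0,"tz":0,"rx":0,"ry":0,"rz":0,"gripper":1}])

```text
time_s: 11.12
ee_pos: [399.1, 376.2, 317.5]
ee_rot: [-179.9, 0.2, 102.7]
force: [-0.5, -0.6, -2.6]
gripper_width: 27.9
gripper_force: 50.0
```

>>> send_rows(motion=[{"tx":-0.05,"ty":-0.005,"tz":0,"rx":0,"ry":0,"rz":0,"gripper":1},{"tx":-0.08,"ty":-0.0082,"tz":0,"rx":0,"ry":0,"rz":0,"gripper":1},{"tx":-0.08,"ty":-0.0082,"tz":0,"rx":0,"ry":0,"rz":0,"gripper":1},{"tx":-0.08,"ty":-0.0082,"tz":0,"rx":0,"ry":0,"rz":0,"gripper":1},{"tx":-0.08,"ty":-0.0082,"tz":0,"rx":0,"ry":0,"rz":0,"gripper":1},{"tx":-0.08,"ty":-0.0082,"tz":0,"rx":0,"ry":0,"rz":0,"gripper":1},{"tx":-0.08,"ty":-0.0082,"tz":0,"rx":0,"ry":0,"rz":0,"gripper":1},{"tx":-0.08,"ty":-0.0082,"tz":0,"rx":0,"ry":0,"rz":0,"gripper":1},{"tx":-0.08,"ty":-0.0082,"tz":0,"rx":0,"ry":0,"rz":0,"gripper":1}])

```text
time_s: 12.25
ee_pos: [438.9, 30.9, 319.3]
ee_rot: [180.0, 0.2, 102.9]
force: [0.4, -0.4, -1.7]
gripper_width: 27.6
gripper_force: 50.0
```

>>> send_rows(motion=[{"tx":-0.08,"ty":-0.0082,"tz":0,"rx":0,"ry":0,"rz":0,"gripper":1},{"tx":-0.08,"ty":-0.0082,"tz":0,"rx":0,"ry":0,"rz":0,"gripper":1},{"tx":-0.08,"ty":-0.0082,"tz":0,"rx":0,"ry":0,"rz":0,"gripper":1},{"tx":-0.08,"ty":-0.0082,"tz":0,"rx":0,"ry":0,"rz":0,"gripper":1},{"tx":-0.08,"ty":-0.0082,"tz":0,"rx":0,"ry":0,"rz":0,"gripper":1},{"tx":-0.08,"ty":-0.0082,"tz":0,"rx":0,"ry":0,"rz":0,"gripper":1},{"tx":-0.08,"ty":-0.0082,"tz":0,"rx":0,"ry":0,"rz":0,"gripper":1},{"tx":-0.02,"ty":-0.0025,"tz":0,"rx":0,"ry":0,"rz":0,"gripper":1},{"tx":0,"ty":0,"tz":0,"rx":0,"ry":0,"rz":0,"gripper":1}])

```text
time_s: 13.38
ee_pos: [474.6, -257.0, 319.4]
ee_rot: [-179.9, 0.0, 102.8]
force: [-0.3, 0.1, -2.8]
gripper_width: 27.8
gripper_force: 50.0
```

```bash
python3 - <<'E'
from plan import *
p,Rm,s=now(); print(p,s['time_s'],s['qpos'].round(1),s['force'].round(1),s['gripper_width'])
print('rot',tr(Rm,Rb)); print('to z200',sh(p,Rm,[*bay[:2],200]))
E
```

```text
[ 474.60899463 -256.95340102  319.38193024] 13.375 [-29.6  12.4  82.9  -0.1  84.8 -42.4] [-0.3  0.1 -2.8] 27.840150958154307
rot (array([-0.0031,  0.0015, -0.0022]), np.float64(0.011546816423302509))
to z200 (array([-0.0042,  0.0012,  0.2388]), np.float64(1.910444738266302))
```

>>> send_rows(motion=[{"tx":-0.0042,"ty":0.001,"tz":0.09,"rx":0,"ry":0,"rz":0,"gripper":1},{"tx":0,"ty":0,"tz":0.09,"rx":0,"ry":0,"rz":0,"gripper":1},{"tx":0,"ty":0,"tz":0.09,"rx":0,"ry":0,"rz":0,"gripper":1},{"tx":0,"ty":0,"tz":0.02,"rx":0,"ry":0,"rz":0,"gripper":1},{"tx":0,"ty":0,"tz":0,"rx":0,"ry":0,"rz":0,"gripper":1}])

```text
time_s: 14.0
ee_pos: [476.2, -258.8, 175.5]
ee_rot: [-180.0, 0.1, 102.9]
force: [0.2, -0.7, -2.6]
gripper_width: 27.6
gripper_force: 50.0
```

```bash
cat > look.py <<'E'
import sys
from plan import *
p,Rm,s=now(); tag=sys.argv[1]; print(p,s['time_s'],s['force'].round(1))
c=p+np.array([0,0,12-35.]) # driver_center if held as planned
def box(c,Rm,lo,hi): return np.array([c+Rm@np.array([(lo,hi)[a][0],(lo,hi)[b][1],(lo,hi)[cc][2]]) for a in(0,1) for b in(0,1) for cc in(0,1)])
BE=[(0,1),(2,3),(4,5),(6,7),(0,2),(1,3),(4,6),(5,7),(0,4),(1,5),(2,6),(3,7)]
o=[]
for n,(u,v) in(('top',(375,170)),('side',(265,145))):
    f=grab(env,n,n+tag); w=110; im=f['frame'][v:v+w,u:u+w,::-1]
    im=cv2.resize(np.clip(255*(im/255.)**.6,0,255).astype(np.uint8),(400,400),interpolation=cv2.INTER_CUBIC); raw=im.copy()
    for P,col in((box(c,H,(-20,-36,-53),(20,36,17)),(0,255,255)),(box(bay,H,(-26,-42,0),(26,42,45)),(0,0,255))):
        q=((proj(f,P)-(u,v)+.5)*400/w).round().astype(int)
        for i,j in BE: cv2.line(im,tuple(map(int,q[i])),tuple(map(int,q[j])),col,1)
    o.append(np.vstack([raw,im])if 0 else np.hstack([raw,im]))
cv2.imwrite(f'pics/look{tag}.png',cv2.resize(np.vstack(o),(600,600)))
E
python3 look.py 3
```

```text
[ 476.22939156 -258.78926221  175.53125525] 14.0 [ 0.2 -0.7 -2.6]
```

View pics/look3.png

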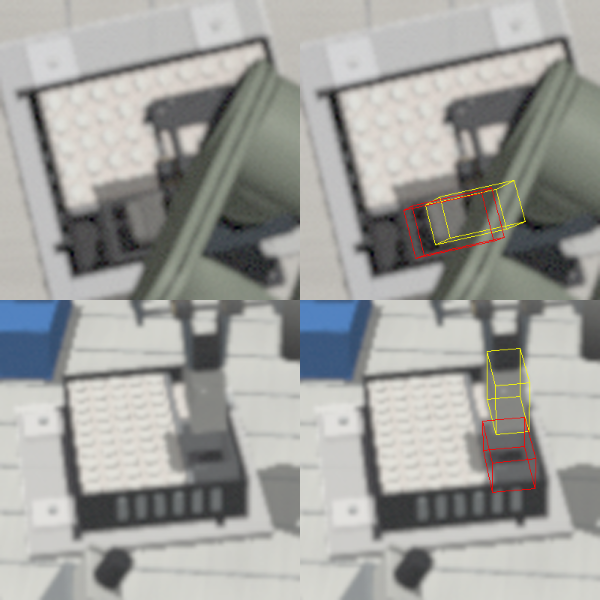

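The module hangs above the bay (side view (205,400)) and matches the predicted box. The bay opening below it (205,455) also lines up. Lowering with force checks.

>>> send_rows(motion=[{"tx":0,"ty":0,"tz":0.04,"rx":0,"ry":0,"rz":0,"gripper":1},{"tx":0,"ty":0,"tz":0.02,"rx":0,"ry":0,"rz":0,"gripper":1},{"tx":0,"ty":0,"tz":0.01,"rx":0,"ry":0,"rz":0,"gripper":1},{"tx":0,"ty":0,"tz":0.01,"rx":0,"ry":0,"rz":0,"gripper":1},{"tx":0,"ty":0,"tz":0,"rx":0,"ry":0,"rz":0,"gripper":1}])

```text
time_s: 14.72
ee_pos: [476.2, -259.7, 136.7]
ee_rot: [180.0, 0.1, 102.9]
force: [-1.7, 2.1, 5.9]
gripper_width: 27.7
gripper_force: 50.0
```

```bash
python3 - <<'E'
from plan import *
p,Rm,s=now(); print(s['force'].round(2),s['torque'].round(3),(H.T@s['torque']).round(3),(H.T@s['force']).round(2))
fs=grab(env,'side','side4')
u,v,w=315,165,52; im=fs['frame'][v:v+w,u:u+w,::-1]
im=cv2.resize(np.clip(255*(im/255.)**.5,0,255).astype(np.uint8),(520,520),interpolation=cv2.INTER_CUBIC)
im2=load('side0')['frame'][v:v+w,u:u+w,::-1]
im2=cv2.resize(np.clip(255*(im2/255.)**.5,0,255).astype(np.uint8),(280,280),interpolation=cv2.INTER_CUBIC)
cv2.imwrite('pics/c5.png',np.hstack([im,np.vstack([im2,np.zeros((240,280,3),np.uint8)])]))
def b(c,x,y,z): return ((proj(fs,c+H@np.array([x,y,z]))[0]-(u,v)+.5)*10).round()
c=p+[0,0,-23.]
for x in(-20,20):
  for y in(-36,36): print('mod',x,y,'top',b(c,x,y,17),'z-45',b(c,x,y,-45))
for x in(-26,26):
  for y in(-42,42): print('bay wall top',x,y,b(bay,x,y,45),'floor',b(bay,x,y,0))
E
```

```text
[-1.73  2.07  5.95] [ 0.2    0.329 -0.057] [ 0.268  0.276 -0.057] [-1.22  2.4   5.95]
mod -20 -36 top [306.  74.] z-45 [305. 227.]
mod -20 36 top [341. 201.] z-45 [339. 356.]
mod 20 -36 top [185.  84.] z-45 [187. 238.]
mod 20 36 top [216. 212.] z-45 [217. 367.]
bay wall top -26 -42 [322. 230.] floor [321. 337.]
bay wall top -26 42 [362. 381.] floor [360. 489.]
bay wall top 26 -42 [169. 244.] floor [170. 350.]
bay wall top 26 42 [204. 396.] floor [205. 504.]
```

View pics/c5.png

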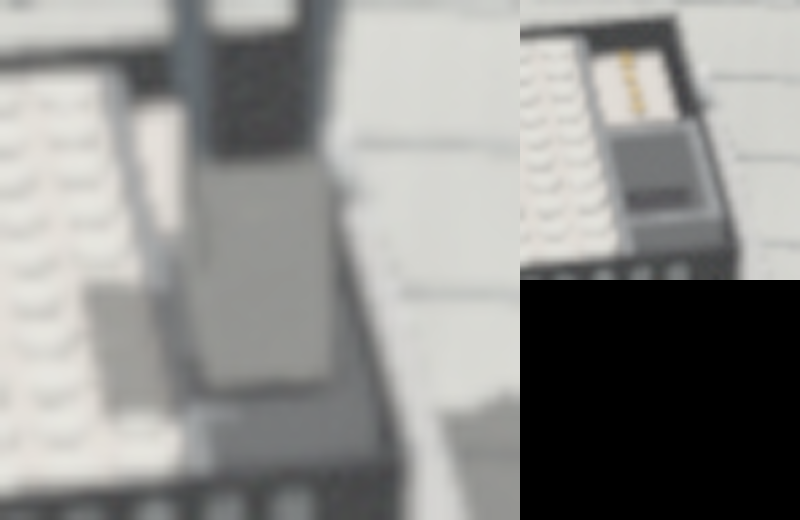

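The module's lower edge (left half, row ~385, x 205–330) is resting on a wall top, about 8 N. I'll measure the offset from rectified brightness profiles in the same camera.

```bash
cat > prof.py <<'E'
from plan import *
def samp(f,P):
    q=proj(f,P).astype(np.float32); g=cv2.cvtColor(f['frame'],cv2.COLOR_RGB2GRAY).astype(np.float32)
    return cv2.remap(g,q[:,0].reshape(-1,1),q[:,1].reshape(-1,1),cv2.INTER_CUBIC).ravel()
def line(f,c,axis,rng,band,z,step=2):
    t=np.arange(rng[0],rng[1]+1,step); r=[]
    for b in band:
        P=np.array([c+H@np.array([a,b,0] if axis=='x' else [b,a,0]) for a in t]); P[:,2]=z; r.append(samp(f,P))
    return dict(zip(t.tolist(),np.mean(r,0).round().astype(int).tolist()))
E
python3 - <<'E'
from prof import *
for n in('top0','side0'):
    f=load(n)
    print(n,'x',line(f,bay,'x',(-46,46),range(-25,26,5),63)); print(n,'y',line(f,bay,'y',(-60,60),range(-15,16,5),63))
p=now()[0]; f=load('side4')
# module +y body face, z 20 below centre
for dz in(-20,-35):
    c=p+[0,0,-23.]; t=np.arange(-40,41,2); P=np.array([c+H@np.array([a,36,dz]) for a in t]); print('face x',dz,dict(zip(t.tolist(),samp(f,P).round().astype(int).tolist())))
t=np.arange(-75,-20,2); P=np.array([c+H@np.array([0,36,a]) for a in t]); print('face z',dict(zip(t.tolist(),samp(f,P).round().astype(int).tolist())))
E
```

```text
top0 x {-46: 151, -44: 149, -42: 141, -40: 121, -38: 91, -36: 61, -34: 50, -32: 64, -30: 82, -28: 87, -26: 79, -24: 62, -22: 44, -20: 33, -18: 30, -16: 30, -14: 31, -12: 32, -10: 32, -8: 31, -6: 31, -4: 32, -2: 32, 0: 32, 2: 33, 4: 32, 6: 32, 8: 31, 10: 31, 12: 30, 14: 27, 16: 20, 18: 15, 20: 17, 22: 28, 24: 50, 26: 72, 28: 88, 30: 101, 32: 117, 34: 137, 36: 156, 38: 167, 40: 172, 42: 175, 44: 178, 46: 180}
top0 y {-60: 57, -58: 46, -56: 37, -54: 29, -52: 27, -50: 35, -48: 52, -46: 72, -44: 86, -42: 88, -40: 77, -38: 58, -36: 39, -34: 29, -32: 26, -30: 23, -28: 19, -26: 20, -24: 25, -22: 29, -20: 29, -18: 31, -16: 32, -14: 33, -12: 32, -10: 30, -8: 30, -6: 31, -4: 31, -2: 31, 0: 32, 2: 32, 4: 31, 6: 31, 8: 30, 10: 30, 12: 32, 14: 32, 16: 32, 18: 32, 20: 33, 22: 33, 24: 33, 26: 33, 28: 33, 30: 33, 32: 33, 34: 33, 36: 32, 38: 33, 40: 39, 42: 54, 44: 76, 46: 91, 48: 93, 50: 80, 52: 60, 54: 39, 56: 27, 58: 21, 60: 19}
side0 x {-46: 164, -44: 167, -42: 168, -40: 162, -38: 146, -36: 117, -34: 86, -32: 65, -30: 64, -28: 79, -26: 92, -24: 92, -22: 83, -20: 70, -18: 61, -16: 56, -14: 54, -12:
[... 1039 characters left out ...]
 88, 22: 89, 24: 88, 26: 85, 28: 77, 30: 68, 32: 61, 34: 57, 36: 56, 38: 58, 40: 65}
face x -35 {-40: 178, -38: 172, -36: 163, -34: 135, -32: 104, -30: 66, -28: 43, -26: 42, -24: 46, -22: 52, -20: 57, -18: 66, -16: 76, -14: 85, -12: 88, -10: 89, -8: 89, -6: 88, -4: 88, -2: 88, 0: 88, 2: 88, 4: 87, 6: 87, 8: 88, 10: 88, 12: 88, 14: 88, 16: 88, 18: 88, 20: 89, 22: 87, 24: 82, 26: 74, 28: 66, 30: 62, 32: 59, 34: 59, 36: 60, 38: 71, 40: 85}
face z {-75: 58, -73: 58, -71: 58, -69: 58, -67: 57, -65: 57, -63: 54, -61: 48, -59: 42, -57: 40, -55: 43, -53: 55, -51: 68, -49: 79, -47: 84, -45: 88, -43: 89, -41: 89, -39: 89, -37: 89, -35: 88, -33: 88, -31: 87, -29: 87, -27: 87, -25: 87, -23: 88, -21: 88}
```

>>> send_rows(motion=[{"tx":0,"ty":0,"tz":0,"rx":0,"ry":0,"rz":0,"gripper":1},{"tx":0,"ty":0,"tz":0,"rx":0,"ry":0,"rz":0,"gripper":1}])

```text
time_s: 15.02
ee_pos: [476.3, -259.7, 136.7]
ee_rot: [180.0, 0.1, 102.9]
force: [-1.8, 1.1, 6.2]
gripper_width: 27.7
gripper_force: 50.0
```

```bash
python3 - <<'E'
from prof import *
p,Rm,s=now(); print('contact',p.round(1),(H.T@s['force']).round(2),(H.T@s['torque']).round(3),s['ee_rot'])
E
```

```text
contact [ 476.3 -259.7  136.7] [-1.51  1.51  6.22] [ 0.293  0.324 -0.051] [1.79975491e+02 1.38798265e-01 1.02867974e+02]
```

>>> send_rows(motion=[{"tx":0,"ty":0,"tz":-0.012,"rx":0,"ry":0,"rz":0,"gripper":1},{"tx":0,"ty":0,"tz":0,"rx":0,"ry":0,"rz":0,"gripper":1},{"tx":0,"ty":0,"tz":0,"rx":0,"ry":0,"rz":0,"gripper":1}])

```text
time_s: 15.4
ee_pos: [475.8, -259.5, 140.6]
ee_rot: [-179.9, 0.1, 102.9]
force: [-0.0, -0.2, -2.9]
gripper_width: 27.8
gripper_force: 50.0
```

```bash
python3 - <<'E'
from prof import *
p,Rm,s=now(); print('free',p.round(1),(H.T@s['force']).round(2),(H.T@s['torque']).round(3),s['ee_rot'])
f=grab(env,'side','side5'); c=p+[0,0,-23.]
# tilt of module: edges of +y face at several heights
for dz in(5,-10,-25,-40):
    t=np.arange(-30,36,2); P=np.array([c+H@np.array([a,36,dz]) for a in t]); v=samp(f,P); print(dz,v.round().astype(int).tolist())
for x in(-12,0,12,20):
    t=np.arange(-65,-39,2); P=np.array([c+H@np.array([x,36,a]) for a in t]); print('bottom x',x,samp(f,P).round().astype(int).tolist())
E
```

```text
free [ 475.8 -259.5  140.6] [-0.07 -0.15 -2.89] [-0.023 -0.118 -0.009] [-1.79923886e+02  5.42733733e-02  1.02875047e+02]
5 [180, 179, 172, 156, 127, 94, 72, 71, 82, 86, 89, 89, 89, 88, 88, 88, 88, 88, 88, 89, 88, 88, 89, 89, 88, 87, 84, 81, 81, 86, 92, 102, 110]
-10 [169, 158, 129, 94, 61, 46, 57, 70, 82, 85, 87, 87, 87, 87, 87, 86, 86, 87, 87, 87, 87, 87, 88, 88, 88, 88, 88, 87, 85, 80, 74, 68, 69]
-25 [135, 103, 65, 44, 44, 52, 63, 74, 83, 86, 87, 87, 87, 88, 88, 87, 87, 88, 88, 87, 88, 88, 87, 87, 87, 87, 87, 85, 78, 69, 63, 59, 59]
-40 [70, 47, 41, 47, 52, 57, 63, 73, 83, 85, 88, 89, 88, 88, 88, 89, 89, 88, 87, 87, 88, 88, 88, 88, 87, 88, 83, 75, 66, 60, 57, 56, 56]
bottom x -12 [50, 44, 38, 37, 41, 52, 65, 78, 83, 86, 87, 86, 86]
bottom x 0 [50, 43, 34, 29, 31, 38, 52, 66, 79, 84, 88, 89, 89]
bottom x 12 [59, 48, 39, 33, 34, 43, 57, 69, 78, 85, 86, 88, 88]
bottom x 20 [69, 56, 45, 39, 42, 53, 67, 79, 83, 87, 87, 87, 87]
```

>>> send_rows(motion=[{"tx":0.006,"ty":0,"tz":0,"rx":0,"ry":0,"rz":0,"gripper":1},{"tx":0,"ty":0,"tz":0.008,"rx":0,"ry":0,"rz":0,"gripper":1},{"tx":0,"ty":0,"tz":0.006,"rx":0,"ry":0,"rz":0,"gripper":1},{"tx":0,"ty":0,"tz":0,"rx":0,"ry":0,"rz":0,"gripper":1},{"tx":0,"ty":0,"tz":0,"rx":0,"ry":0,"rz":0,"gripper":1}])

```text
time_s: 16.08
ee_pos: [475.1, -256.6, 133.7]
ee_rot: [-179.9, 0.1, 102.9]
force: [-0.8, -0.6, -2.1]
gripper_width: 27.6
gripper_force: 50.0
```

No contact 3 mm below the former contact height, so it was the -y wall. Lowering further.

>>> send_rows(motion=[{"tx":0.001,"ty":0,"tz":0.014,"rx":0,"ry":0,"rz":0,"gripper":1},{"tx":0,"ty":0,"tz":0.014,"rx":0,"ry":0,"rz":0,"gripper":1},{"tx":0,"ty":0,"tz":0.014,"rx":0,"ry":0,"rz":0,"gripper":1},{"tx":0,"ty":0,"tz":0.014,"rx":0,"ry":0,"rz":0,"gripper":1},{"tx":0,"ty":0,"tz":0,"rx":0,"ry":0,"rz":0,"gripper":1}])

```text
time_s: 16.7
ee_pos: [474.5, -255.8, 104.9]
ee_rot: [-179.9, -0.0, 102.9]
force: [-0.8, 0.6, -2.1]
gripper_width: 27.7
gripper_force: 50.0
```

>>> send_rows(motion=[{"tx":0,"ty":0,"tz":0.01,"rx":0,"ry":0,"rz":0,"gripper":1},{"tx":0,"ty":0,"tz":0.006,"rx":0,"ry":0,"rz":0,"gripper":1},{"tx":0,"ty":0,"tz":0.003,"rx":0,"ry":0,"rz":0,"gripper":1},{"tx":0,"ty":0,"tz":0,"rx":0,"ry":0,"rz":0,"gripper":1}])

```text
time_s: 17.2
ee_pos: [474.9, -256.1, 96.2]
ee_rot: [-179.9, 0.1, 102.9]
force: [0.0, 0.5, -3.1]
gripper_width: 27.4
gripper_force: 50.0
```

>>> send_rows(motion=[{"tx":0,"ty":0,"tz":0.004,"rx":0,"ry":0,"rz":0,"gripper":1},{"tx":0,"ty":0,"tz":0.003,"rx":0,"ry":0,"rz":0,"gripper":1},{"tx":0,"ty":0,"tz":0,"rx":0,"ry":0,"rz":0,"gripper":1},{"tx":0,"ty":0,"tz":0,"rx":0,"ry":0,"rz":0,"gripper":1}])

```text
time_s: 17.7
ee_pos: [475.2, -256.6, 95.2]
ee_rot: [-180.0, 0.1, 102.9]
force: [-3.2, 1.4, 11.6]
gripper_width: 27.9
gripper_force: 50.0
```

Floor contact at TCP z 95.2, as predicted (~94). Releasing and retreating.

>>> send_rows(motion=[{"tx":0,"ty":0,"tz":-0.003,"rx":0,"ry":0,"rz":0,"gripper":1},{"tx":0,"ty":0,"tz":0,"rx":0,"ry":0,"rz":0,"gripper":-1},{"tx":0,"ty":0,"tz":0,"rx":0,"ry":0,"rz":0,"gripper":-1},{"tx":0,"ty":0,"tz":0,"rx":0,"ry":0,"rz":0,"gripper":-1},{"tx":0,"ty":0,"tz":0,"rx":0,"ry":0,"rz":0,"gripper":-1},{"tx":0,"ty":0,"tz":0,"rx":0,"ry":0,"rz":0,"gripper":-1}])

```text
time_s: 18.45
ee_pos: [474.9, -256.1, 94.1]
ee_rot: [-179.9, 0.1, 102.9]
force: [-0.3, 0.6, -0.3]
gripper_width: 74.9
gripper_force: 0.0
```

>>> send_rows(motion=[{"tx":0,"ty":0,"tz":-0.03,"rx":0,"ry":0,"rz":0,"gripper":-1},{"tx":0,"ty":0,"tz":-0.08,"rx":0,"ry":0,"rz":0,"gripper":-1},{"tx":0,"ty":0,"tz":-0.1,"rx":0,"ry":0,"rz":0,"gripper":-1},{"tx":0,"ty":0,"tz":-0.1,"rx":0,"ry":0,"rz":0,"gripper":-1},{"tx":0.1,"ty":-0.06,"tz":0,"rx":0,"ry":0,"rz":0,"gripper":-1},{"tx":0.1,"ty":-0.06,"tz":0,"rx":0,"ry":0,"rz":0,"gripper":-1},{"tx":0.1,"ty":-0.06,"tz":0,"rx":0,"ry":0,"rz":0,"gripper":-1},{"tx":0.1,"ty":0,"tz":0,"rx":0,"ry":0,"rz":0,"gripper":-1},{"tx":0,"ty":0,"tz":0,"rx":0,"ry":0,"rz":0,"gripper":-1}])

```text
time_s: 19.58
ee_pos: [341.7, -78.9, 250.4]
ee_rot: [179.9, 0.1, 103.1]
force: [-0.7, 0.4, 0.5]
gripper_width: 91.3
gripper_force: 0.0
```

```bash
python3 - <<'E'
from plan import *
o=[]
for n,(u,v) in(('top',(375,170)),('side',(285,145))):
    f=grab(env,n,n+'9'); w=110; im=f['frame'][v:v+w,u:u+w,::-1]
    o.append(cv2.resize(np.clip(255*(im/255.)**.6,0,255).astype(np.uint8),(400,400),interpolation=cv2.INTER_CUBIC))
cv2.imwrite('pics/end.png',np.hstack(o))
E
```

```text
(no output)
```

View pics/end.png

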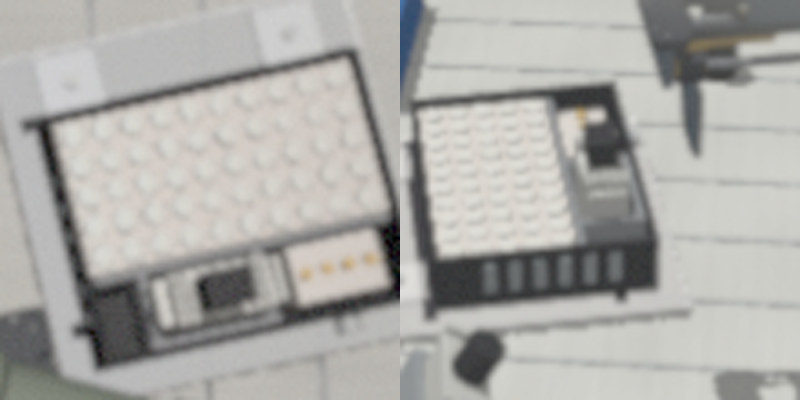

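The module stands upright and centred in the bay (top view, grip at (228,287)), its flange is above the walls, and the gripper is clear. Handing in.

```bash
python3 -c "
from workcell import env
print(env.job_done())"
```

```text
the job is handed in; nothing more can be done
None
```

The driver module was pressed in until its latch sprang, pulled out along the slope and stood upright on the bay floor, then released; I handed the job in at about 20 s, and no verdict was returned.

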